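Screw the lock ring onto the vegetable cutter

ROBOT

A 6-joint arm with a two-finger parallel gripper is mounted at the origin on a cart in front of the work surface, level with it; the furniture and walls round the work are solid. World frame = base frame: x ahead of the robot, y to its left, z up, the work surface at z = 0. Lengths are in mm, angles in rad, forces in N, time in s.
With the tool pointing down it reaches from about 300 to 950 mm from the base axis. Payload 3.1 kg.
Tool frame: the origin (TCP) lies at the very end of the fingers, on their centre line; the grasp point (between the pads) lies behind it (grasp_offset is the z of the grasp point in the tool frame, in mm); z points along the fingers, y is the line along which they close (so a half turn about z gives the same grasp; the last joint's range is limited). The gripper opens to 85 mm and grips with 20 to 120 N. Pads are 22 mm wide; open, the fingers measure 114 mm over their backs; the gripper's body (76 mm by 85 mm) begins 54 mm behind the grasp point. The pads swing forward as they close: fully open they stand 13 mm farther back than shut.
Start: joints at [-1.419, 0.308, 1.634, -0, 1.2, -0.07], TCP at [137.463, -609.702, 231.272] pointing down, gripper open.
Joint ranges: [-3.06, 3.06], [-0.79, 1.96], [0.05, 2.63], [-1.19, 4.34], [0.05, 2.64], [-2.94, 2.94]. Speed limits (rad/s): [2.79, 2.79, 3.14, 3.14, 3.14, 3.14].

INTERFACE

Orientations are given as a unit quaternion [x, y, z, w].
In Python, from workcell import observe, get_image, hand_in, grasp_offset gives the robot as it stands.
- The arm moves only by the tool send_rows, never from a script. Its argument "series" is a list of rows, each a list of 2 entries, a list of its own where there are three numbers: the shift along the world's x, y, z in cm, then the turn, a rotation vector about the world's x, y, z in rad. A call has 1 to 12 rows; each row shifts and turns the commanded pose from where the row before left it; what a row does not reach is not made up. A row lasts 1/10 s, in which the tool goes at most 50 mm and 8.59 degrees, less where a joint would pass 70% of its speed; a pose out of reach is approached as far as the arm can. A call is refused whole if a number of a shift passes 5 or a number of a turn 0.15, either way. A call with a gripper value outside its range is refused whole. "jaw" is the closure, from -1 (fully open) to 1 (shut), set as the call begins (left out, the last holds). The fingers move at their own pace and stop on an object; "grip_force" is the grip in N (left out, the last holds). Time passes only in rows, so rows that do not move let the fingers close. It gives the time, the measured TCP pose, the force, the opening and the grip force at its end, in the units of the state.
- observe(): the state, without advancing time (a new reading comes with each control period).
- get_image(name): name is "scene" or "top" or "wrist"; returns a dict with "color" (400x640x3 uint8, red, green, blue), "K" (3x3 intrinsics, pixels), "R" (3x3) and "t" (3): a world point X has camera coordinates R X + t. Camera axes: x right, y down, z forward; pixel columns grow to the right and rows downward; lengths in mm; the calibration is good to about 2 mm. The wrist camera is an equidistant fisheye: a pixel r from the principal point sees the ray r / f radians off the axis. A picture is of the moment at which its call begins. There is no depth.
- hand_in(): hands the job in; it is judged then, once.
The state is a dict: "time": time; "joint_positions": joint angles; "dq": joint speeds; "tau": joint torques, N m; "tcp_pos": TCP position; "tcp_rot": TCP orientation; "force": force on the tool from outside, world axes, zero at the start; "wrist_torque": the same for the moment, N m; "grip_width": finger opening in mm; "grip_force": force on a finger pad.
Only numpy, scipy, OpenCV 4.12 (cv2) and the standard library are available. Lean on these libraries where they do the work, as an engineer would, in place of code of your own. Each camera call takes 0.05 s, during which the arm holds its last target. There are 200 camera calls.

TASK

Pick up the blue lock ring, set it upright over the threaded stud of the vegetable cutter and screw it on clockwise, gently and without forcing it (it takes about half a turn to one and a half). It meets the sprung cutting disc by feel: when the resistance to turning begins to rise, give it about a sixth of a turn more so that the disc is held snugly, do not overtighten, and let go. Leave the lemon, the tomato and the mug alone.

Things in the scene. Friction and masses are not known exactly. Their poses are not given: they have to be found in the camera images.
- lock_ring: Blue ribbed plastic ring nut, loose, standing upright on the worktop (z = 0): 46 mm across, 32 mm high, through bore 31 mm, about 60 g, white dot on its top rim at its +x. Origin: centre of its underside; z up along its axis. Grip it round its outside.
- ring_lugs (a point): Point on the ring's axis, 9 mm above its underside, amid its inner lugs: three at its +x side, three at -x, each 3 mm thick, reaching in to a 22 mm circle. They run in the stud's thread with about 1 mm of play sideways and 0.8 mm along the axis.
- cutter: Base of a bench vegetable cutter, fixed: white round foot 156 mm across, 26 mm high, small switch box at its -x side, upright steel stud in its middle. Origin: centre of the foot's underside, on the worktop; z up, x away from the switch box.
- stud_tip (a point): Stud top, 76 mm above the cutter's origin. Core 20 mm, the last 10 mm tapered to 12 mm. Thread right-hand (clockwise from above goes down), two starts, 16 mm per turn, upper end 56 mm above the origin. Lowered on it, the ring rests with its underside 44 to 53 mm above the cutter's origin, by its yaw; turned clockwise with a push of a few N it runs down; pushed hard off-centre it wedges.
- disc_unit: Round steel cutting disc (120 mm across, black rubber washer 51 mm across round the stud) on its sprung hub, coaxial with the stud. Origin: foot of the hub, 26 mm above the cutter's origin. The washer's top is 10 to 14 mm above this origin: discs differ, and this height is not measured.
- hub_spring (a point): Same point as the disc unit's origin. A preloaded spring holds the disc up: it does not move under 6 N, then yields 1 mm per 3 N (8 N per rad of the ring), 6 mm at most. Met by the ring it resists at once. Each newton on it adds 0.02 to 0.03 N m to the torque of turning (under 0.05 N m before), felt while the ring turns. The ring stays where it is left.
- lemon_a: Yellow lemon, 78 x 55 x 56 mm, loose, to be left alone. Origin: its underside.
- tomato_a: Red tomato, 74 mm across, 69 mm high, loose, to be left alone. Origin: its underside.
- mug: White cup with a handle, 62 x 88 mm, 50 mm high, loose, to be left alone. Origin: its underside.

How it is judged:
By the outcome, as a careful person would: the job done as asked, in the order asked, and still so for the second after the job is handed in, with the robot touching nothing.
It also fails if it takes over 67 s, if anything falls off the work surface, if the arm or the gripper's body presses on something with over 40 N, if the wrist force passes 120 N, or if a joint passes its speed limit or range.

## Working session

There is one attempt and no reset: what is moved stays moved. The work goes in short steps, Python scripts to look and compute and a tool call to move; the robot and the scene stay as the last step left them, time stands still between calls to the robot, and variables do not carry over. Pictures are saved under pics/ and viewed, at most 10 in all, crops included, and the job is handed in when it is done.

Besides the shell and the picture viewer there is one more tool, called after "Call:" as a command line: name --argument value ..., lists and objects as JSON in quotes. send_rows: Moves the arm, as the interface text tells. Its arguments: {"type":"object","properties":{"series":{"type":"array","items":{"type":"array"}},"jaw":{"type":"number"},"grip_force":{"type":"number"}},"required":["series"]}

```bash
mkdir -p pics
cat > h.py <<'E'
import numpy as np, cv2
from workcell import observe, get_image, hand_in, grasp_offset
E
python3 - <<'E'
from h import *
s=observe(); print(s, grasp_offset if not callable(grasp_offset) else grasp_offset())
import pickle
for n in ("scene","top","wrist"):
    g=get_image(n); pickle.dump(g,open(f"pics/{n}0.pkl","wb")); cv2.imwrite(f"pics/{n}0.png",g["color"][:,:,::-1]); print(n,g["K"].tolist(),g["R"].round(4).tolist(),g["t"].round(1).tolist())
a=[cv2.imread(f"pics/{n}0.png") for n in ("scene","top")]
cv2.imwrite("pics/a.png",cv2.resize(np.vstack(a),(480,600)))
E
```

```text
{'time': 0.0, 'joint_positions': array([-1.41867378e+00,  3.09009395e-01,  1.63523646e+00, -2.30415230e-05,
        1.19966334e+00, -6.97143662e-02]), 'dq': array([-0.0006564 ,  0.00056381, -0.0002803 ,  0.00102408,  0.0006823 ,
        0.00095231]), 'tau': array([-3.86912443e-04, -4.15251589e+01, -2.76663530e+01,  3.96766055e-06,
        1.02835649e-02,  2.30885826e-05]), 'tcp_pos': array([ 137.34444168, -608.86420878,  230.02055559]), 'tcp_rot': array([ 9.93853722e-01,  1.10695250e-01, -5.84343273e-05, -1.15684316e-03]), 'force': array([-0.27506476,  0.36102516,  0.35776786]), 'wrist_torque': array([-0.08767389,  0.00673044,  0.01885757]), 'grip_force': 0.0, 'grip_width': 85.5376148087933} -18.700000000000003
scene [[519.9521173699293, 0.0, 325.2051978434342], [0.0, 519.9521173699293, 198.04419356180628], [0.0, 0.0, 1.0]] [[-0.6578, -0.7531, 0.0122], [-0.3502, 0.2915, -0.8902], [0.6668, -0.5899, -0.4555]] [442.2, 248.1, 1137.0]
top [[512.8514225349451, 0.0, 314.5092577043223], [0.0, 512.8514225349451, 200.8244537797241], [0.0, 0.0, 1.0]] [[-0.026, -0.9997, 0.0006], [-0.9979, 0.0259, -0.0599], [0.0599, -0.0022, -0.9982]] [105.3, 560.0, 1412.0]
wrist [[309.70691628693146, 0.0, 324.1681503627112], [0.0, 309.70691628693146, 202.59308163347634], [0.0, 0.0, 1.0]] [[0.2203, -0.9754, -0.004], [-0.9426, -0.2139, 0.2563], [-0.2509, -0.0527, -0.9666]] [-623.2, -32.9, 378.6]
```

View pics/a.png

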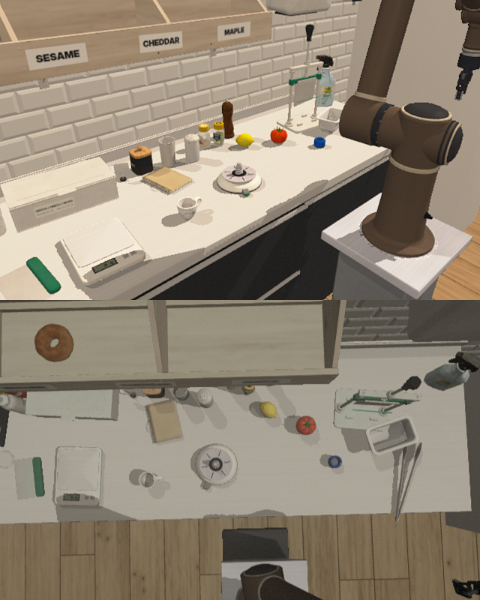

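The stack shows the scene view above and the top view below. In full-size pixels, the ring is near top (445,216) and scene (425,189), and the cutter stud is near top (288,217) and scene (320,227). I'll enlarge these four places.

Run:
```python
from h import *
s=cv2.imread("pics/scene0.png");t=cv2.imread("pics/top0.png")
def c(im,u,v,w,h,k): return cv2.resize(im[v:v+h,u:u+w],None,fx=k,fy=k,interpolation=cv2.INTER_CUBIC)
r1=np.hstack([c(t,425,198,40,30,10),c(t,255,187,64,48,6.25)])
r2=np.hstack([c(s,405,174,40,30,10),c(s,288,206,64,48,6.25)])
cv2.imwrite("pics/b.png",np.vstack([r1,r2]))
```

```text
(no output)
```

View pics/b.png

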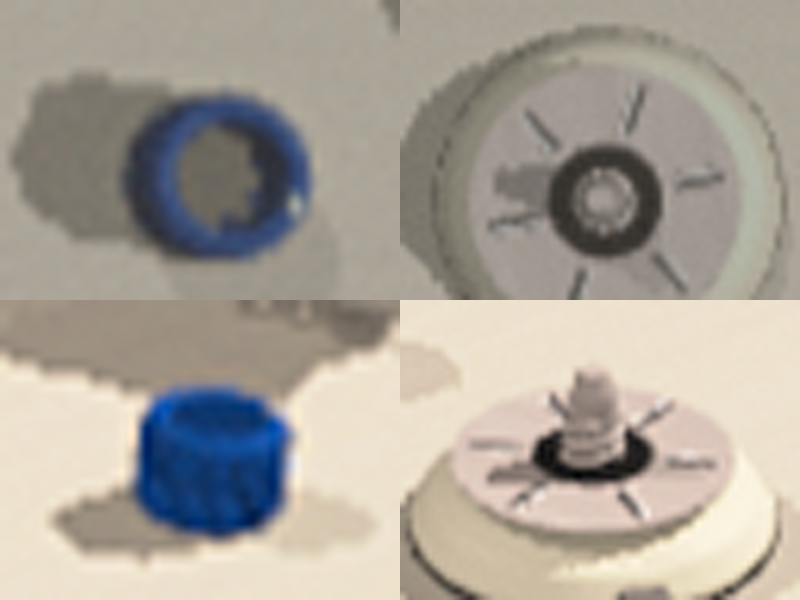

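Full-size pixel readings from the crops:
- **Ring rim centre:** top (447.0,215.2), scene (425.9,185.1)
- **White dot:** top (454.1,217.8)
- **Stud tip:** top (287.2,218.6), scene (318.5,217.3)
- **Washer:** top (287.4,218.7), scene (318.5,230.4)

```bash
cat >> h.py <<'E'
import pickle
def ray(g,p,fish=False):
    x=np.linalg.inv(g["K"])@[p[0],p[1],1.]
    if fish:
        r=np.hypot(x[0],x[1]); x=np.array([x[0]/r*np.sin(r),x[1]/r*np.sin(r),np.cos(r)]) if r>1e-9 else np.array([0,0,1.])
    R=np.array(g["R"]); d=R.T@x; return -R.T@np.array(g["t"]), d/np.linalg.norm(d)
def tri(*rs):
    A=sum(np.eye(3)-np.outer(d,d) for o,d in rs); b=sum((np.eye(3)-np.outer(d,d))@o for o,d in rs)
    X=np.linalg.solve(A,b); return X.round(1),[round(float(np.linalg.norm(np.cross(X-o,d))),1) for o,d in rs]
def atz(r,z): o,d=r; return (o+d*(z-o[2])/d[2]).round(1)
def load(n): return pickle.load(open(f"pics/{n}.pkl","rb"))
E
python3 - <<'E'
from h import *
T,S=load("top0"),load("scene0")
for n,a,b,z in (("ring",(447,215.2),(425.9,185.1),32),("tip",(287.2,218.6),(318.5,217.3),76),("washer",(287.4,218.7),(318.5,230.4),38)):
    print(n,tri(ray(T,a),ray(S,b)),atz(ray(T,a),z),atz(ray(S,b),z))
print("dot",atz(ray(T,(454.1,217.8)),32))
for p in ((268/.75,110/.75),(306/.75,125/.75),(148/.75,179/.75)): print(atz(ray(T,p),30))
E
```

```text
ring (array([ 511.1, -273.7,   33.3]), [1.9, 1.9]) [ 512.6 -272.7   32. ] [ 511.6 -277.6   32. ]
tip (array([513. , 164.4,  74.7]), [0.7, 0.7]) [513.5 164.8  76. ] [510.6 165.4  76. ]
washer (array([513.1, 165.2,  35.6]), [1.6, 1.6]) [514.2 166.2  38. ] [508.8 166.7  38. ]
dot [ 504.9 -292.    32. ]
[709.3 -32.1  30. ]
[ 649.8 -170.7   30. ]
[466.  415.3  30. ]
```

Call:
send_rows --series '[[[3.1, 2.8, -0.8], [0, 0, 0.14]], [[3.1, 2.8, -0.8], [0, 0, 0.14]], [[3.1, 2.8, -0.8], [0, 0, 0.14]], [[3.1, 2.8, -0.8], [0, 0, 0.14]], [[3.1, 2.8, -0.8], [0, 0, 0.14]], [[3.1, 2.8, -0.8], [0, 0, 0.14]], [[3.1, 2.8, -0.8], [0, 0, 0.14]], [[3.1, 2.8, -0.8], [0, 0, 0.14]], [[3.1, 2.8, -0.8], [0, 0, 0.14]], [[3.1, 2.8, -0.8], [0, 0, 0.14]], [[3.1, 2.8, -0.8], [0, 0, 0.14]], [[3.1, 2.8, -0.8], [0, 0, 0.14]]]' --jaw -1

```text
time: 1.35
tcp_pos: [510.4, -272.3, 134.7]
tcp_rot: [0.579, 0.816, -0.0, -0.0]
force: [1.0, -0.6, 0.9]
grip_width: 85.3
grip_force: 0.0
```

Run:
```python
from h import *
g=get_image("wrist"); pickle.dump(g,open("pics/w1.pkl","wb"))
im=g["color"][:,:,::-1]; cv2.imwrite("pics/w1.png",im)
s=observe(); print(s["tcp_pos"],s["joint_positions"],s["dq"].round(3))
R=np.array(g["R"]);K=g["K"]
def fp(X):
    c=R@np.array(X)+g["t"]; th=np.arctan2(np.hypot(c[0],c[1]),c[2]); return K[:2,2]+K[0,0]*th*c[:2]/np.hypot(c[0],c[1])
print(fp([512,-274.5,32]),fp([512,-274.5,0]), (-R.T@g["t"]).round(1))
```

```text
[ 514.16406056 -267.64153507  133.64487407] [-0.55775954  0.33270594  1.81758829  0.00588212  0.99117654 -0.90408863] [-0.062 -0.031  0.034 -0.053  0.046  0.124]
[324.30081373 205.85331135] [324.23851042 196.58384818] [ 489.2 -210.9  276.5]
```

View pics/w1.png

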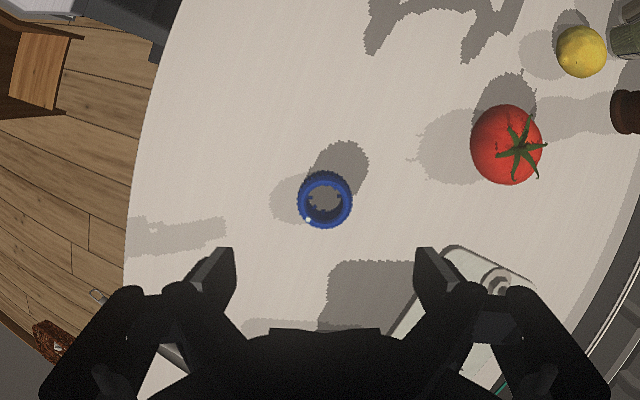

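The wrist view shows the ring rim near (325,202), tomato (506,145) and lemon (582,51). The arm was still settling, so I'll take an exact rim reading from a fresh picture.

Run:
```python
from h import *
for i in range(4): g=get_image("wrist")
pickle.dump(g,open("pics/w2.pkl","wb"))
im=np.ascontiguousarray(g["color"][:,:,::-1])
s=observe(); print(s["tcp_pos"],s["dq"].round(3),s["time"],(-np.array(g["R"]).T@g["t"]).round(1))
c=cv2.resize(im[165:240,285:365],None,fx=7,fy=7,interpolation=cv2.INTER_CUBIC); cv2.imwrite("pics/c.png",c)
```

```text
[ 509.00112313 -273.63511714  134.93457169] [-0.029 -0.011  0.002 -0.    -0.002 -0.003] 1.6 [ 488.8 -211.4  276.4]
```

View pics/c.png

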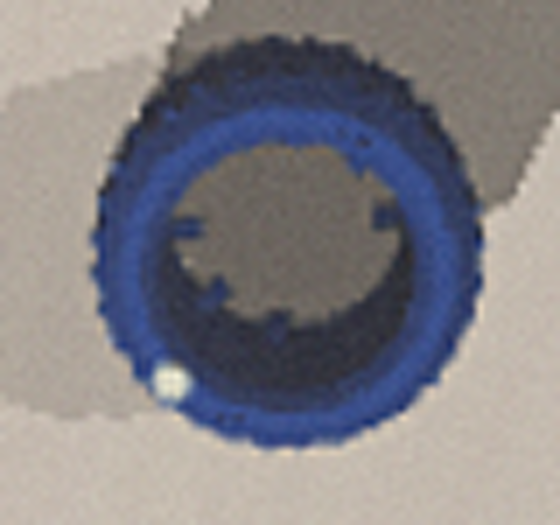

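The enlarged crop puts the rim centre at (291,274), which is full-size (326.1,203.7). The dot is at (172,382).

Run:
```python
from h import *
g=load("w2");T,S=load("top0"),load("scene0")
r=ray(g,(326.1,203.7),True); rs=[r,ray(T,(447,215.2)),ray(S,(425.9,185.1))]
print(atz(r,32),tri(*rs),tri(rs[0],rs[1]),tri(rs[0],rs[2]))
d=atz(ray(g,(285+172/7-.43,165+382/7-.43),True),32); print("dot",d, np.degrees(np.arctan2(*(d-atz(r,32))[1::-1])))
s=observe();print(s["tcp_pos"],s["joint_positions"])
```

```text
[ 511.7 -272.7   32. ] (array([ 511.2, -273.1,   33.4]), [0.9, 1.6, 2.3]) (array([ 512.9, -275.8,   20. ]), [0.0, 0.0]) (array([ 510.3, -273.3,   33.8]), [1.6, 1.6])
dot [ 502.8 -289.8   32. ] -117.49552727315628
[ 509.00112313 -273.63511714  134.93457169] [-5.68269546e-01  3.28776341e-01  1.81990533e+00 -7.42592830e-04
  9.93898540e-01 -8.98786941e-01]
```

Call:
send_rows --series '[[[0.22, 0.07, -2], [0, 0, 0.14]], [[0, 0, -2], [0, 0, 0.14]], [[0, 0, -2], [0, 0, 0.14]], [[0, 0, -2], [0, 0, 0.14]], [[0, 0, -1.5], [0, 0, 0.14]], [[0, 0, -1], [0, 0, 0.14]], [[0, 0, -1], [0, 0, 0.14]], [[0, 0, -0.8], [0, 0, 0.14]], [[0, 0, -0.5], [0, 0, 0.14]], [[0, 0, -0.3], [0, 0, 0]], [[0, 0, -0.2], [0, 0, 0]], [[0, 0, 0], [0, 0, 0]]]'

```text
time: 2.8
tcp_pos: [511.2, -273.7, 2.4]
tcp_rot: [-0.008, 1.0, -0.0, -0.0]
force: [-0.4, 0.5, -0.2]
grip_width: 85.4
grip_force: 0.0
```

Call:
send_rows --series '[[[0, 0, 0], [0, 0, 0]], [[0, 0, 0], [0, 0, 0]], [[0, 0, 0], [0, 0, 0]], [[0, 0, 0], [0, 0, 0]], [[0, 0, 0], [0, 0, 0]], [[0, 0, 0], [0, 0, 0]], [[0, 0, 0], [0, 0, 0]], [[0, 0, 0], [0, 0, 0]]]' --jaw 1 --grip_force 30

```text
time: 3.6
tcp_pos: [512.1, -273.2, 2.8]
tcp_rot: [-0.01, 1.0, -0.0, 0.0]
force: [-0.2, 0.2, 5.5]
grip_width: 45.4
grip_force: 31.2
```

Run:
```python
from h import *
s=observe(); print(s)
im=get_image("wrist")["color"][:,:,::-1]; im2=get_image("scene")["color"][:,:,::-1]
cv2.imwrite("pics/d.png",np.hstack([cv2.resize(im[150:390,180:480],(400,320)),cv2.resize(im2[110:260,340:520],(384,320),interpolation=cv2.INTER_CUBIC)]))
```

```text
{'time': 3.6, 'joint_positions': array([-5.65130331e-01,  5.33869324e-01,  1.85465205e+00,  8.38761049e-05,
        7.52115799e-01, -2.15615649e+00]), 'dq': array([-0.00022703,  0.0009681 , -0.00022997,  0.00111089,  0.00177383,
        0.00109123]), 'tau': array([-1.42961644e-02, -3.96081412e+01, -1.79456323e+01, -1.13929796e-02,
       -1.65748545e-01, -1.58456963e-02]), 'tcp_pos': array([ 512.14385142, -273.23027647,    2.79479375]), 'tcp_rot': array([-1.00841321e-02,  9.99949039e-01, -2.35858421e-04,  4.16449076e-04]), 'force': array([-0.15883241,  0.20227406,  5.4866806 ]), 'wrist_torque': array([ 0.01815984,  0.05205551, -0.04777551]), 'grip_force': 31.214934373274446, 'grip_width': 45.387353665342154}
```

View pics/d.png

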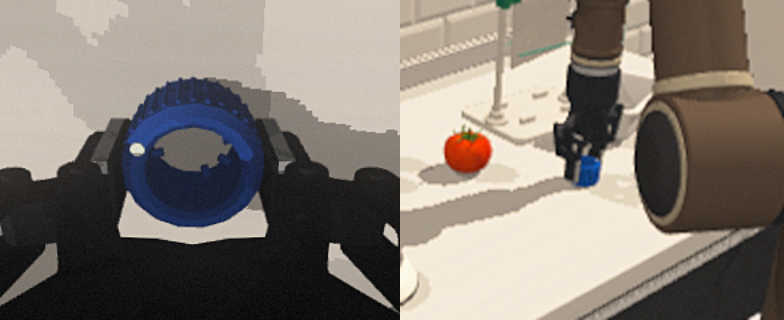

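The ring is gripped centrally (opening 45.4 mm) and the dot sits by the left pad. The tomato is untouched.

Call:
send_rows --series '[[[0, 0, 2], [0, 0, 0]], [[0, 0, 2.5], [0, 0, 0]], [[0, 2, 2.5], [0, 0, 0.14]], [[0, 3.5, 2.3], [0, 0, 0.14]], [[0, 4, 2], [0, 0, 0.14]], [[0, 4.5, 0], [0, 0, 0.14]], [[0, 4.5, 0], [0, 0, 0.14]], [[0, 4.5, 0], [0, 0, 0.14]], [[0, 4.5, 0], [0, 0, 0.14]], [[0, 4.5, 0], [0, 0, 0.14]], [[0, 4.5, 0], [0, 0, 0.14]], [[0, 4.0, 0], [0, 0, 0.14]]]'

```text
time: 4.9
tcp_pos: [510.6, 134.0, 114.5]
tcp_rot: [-0.654, 0.756, 0.0, -0.001]
force: [0.8, 0.0, -0.3]
grip_width: 46.0
grip_force: 31.0
```

Call:
send_rows --series '[[[0.1, 2, 0], [0, 0, 0.1]], [[0, 1, 0], [0, 0, 0]], [[0, 0.3, 0], [0, 0, 0]], [[0, 0, 0], [0, 0, 0]], [[0, 0, 0], [0, 0, 0]], [[0, 0, 0], [0, 0, 0]]]'

```text
time: 5.5
tcp_pos: [512.7, 163.8, 115.2]
tcp_rot: [-0.688, 0.725, -0.0, -0.0]
force: [-0.7, 0.4, -0.6]
grip_width: 45.7
grip_force: 31.0
```

Run:
```python
from h import *
s=observe(); print({k:np.round(v,3).tolist() for k,v in s.items()})
G={}
for n in ("wrist","scene","top"):
    g=get_image(n); pickle.dump(g,open(f"pics/{n}3.pkl","wb")); G[n]=g["color"][:,:,::-1]
cv2.imwrite("pics/e.png",np.hstack([cv2.resize(G["wrist"][100:350,180:460],(448,400)),cv2.resize(G["scene"][160:260,275:365],(352,391),interpolation=cv2.INTER_CUBIC)[:391] if 0 else cv2.resize(G["scene"][160:260,276:364],(352,400),interpolation=cv2.INTER_CUBIC)]))
```

```text
{'time': 5.5, 'joint_positions': [0.229, 0.287, 1.925, -0.0, 0.93, -2.86], 'dq': [0.002, -0.0, -0.001, 0.001, 0.001, -0.002], 'tau': [0.155, -36.341, -23.402, 0.006, 0.003, 0.002], 'tcp_pos': [512.692, 163.823, 115.157], 'tcp_rot': [-0.688, 0.725, -0.0, -0.0], 'force': [-0.724, 0.371, -0.625], 'wrist_torque': [-0.047, 0.008, -0.064], 'grip_force': 30.992, 'grip_width': 45.67}
```

View pics/e.png

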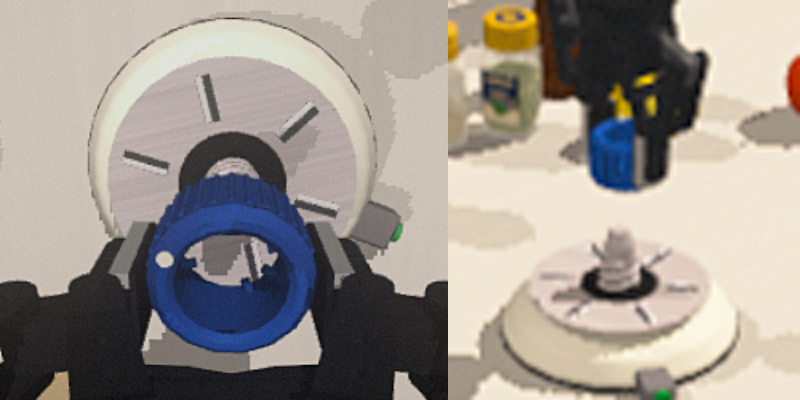

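The wrist crop shows the washer's far edge at (233,131) and the foot's far edge at (232,18). The foot spans x 88 to 377, and the ring rim centre is near (232,280). The scene crop shows the ring hanging upright above the stud. Next I'll check the stud position from this view.

Run:
```python
from h import *
g=load("wrist3"); px=lambda x,y:(180+x/1.6,100+y/1.6)
R=np.array(g["R"]); up=-(R.T@[0,1,0]); up[2]=0; up/=np.linalg.norm(up); print("up",up)
for n,p,z,r in (("washer",(233,131),38,25.5),("foot",(232,18),0,78),("disc",(233,56),36,60)):
    X=atz(ray(g,px(*p),True),z); print(n,X,X-r*up)
print("ring",atz(ray(g,px(232,280),True),144.3),atz(ray(g,px(232,352),True),144.3)+23*up)
# project model of predicted things
K=g["K"]
def fp(X):
    c=R@np.array(X)+g["t"]; th=np.arctan2(np.hypot(c[0],c[1]),c[2]); return (K[:2,2]+K[0,0]*th*c[:2]/np.hypot(c[0],c[1])-[180,100])*1.6
print(fp(np.array([513,165,38])+25.5*up),fp(np.array([513,165,0])+78*up))
```

```text
up [-0.05227581 -0.99863269  0.        ]
washer [511.  142.2  38. ] [512.33303316 167.66513347  38.        ]
foot [508.7  90.5   0. ] [512.77751318 168.39334944   0.        ]
disc [509.2 108.6  36. ] [512.3365486 168.5179611  36.       ]
ring [512.6 159.8 144.3] [512.49765637 159.93144824 144.3       ]
[231.17236109 125.26530092] [231.13894797  11.43572857]
```

Run:
```python
from h import *
a=load("scene3")["color"][:,:,::-1]; b=load("wrist3")["color"][:,:,::-1]; t=load("top3")["color"][:,:,::-1]
A=cv2.resize(a[187:243,304:336],None,fx=10.7,fy=10.7,interpolation=cv2.INTER_CUBIC)[:599]
B=cv2.resize(b[195:325,265:385],None,fx=3.7,fy=3.7,interpolation=cv2.INTER_CUBIC)
W=np.zeros((600,800,3),np.uint8); W[:A.shape[0],:A.shape[1]]=A; W[:B.shape[0],350:350+B.shape[1]]=B
cv2.imwrite("pics/f.png",W); print(A.shape,B.shape)
```

```text
(599, 342, 3) (481, 444, 3)
```

View pics/f.png

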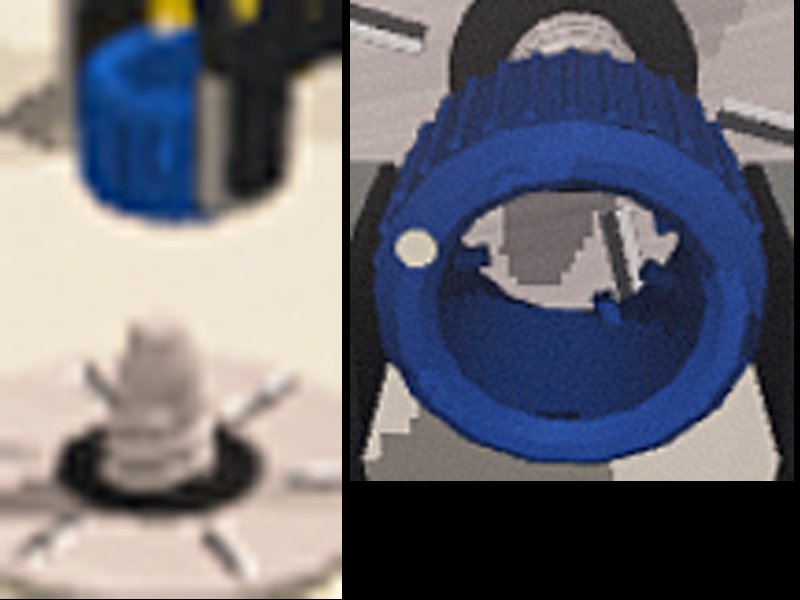

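Readings from the enlarged crop:
- **Ring rim (right part):** outer x 377 to 767, y 120 to 462
- **Bore:** x 440 to 705, bottom edge 418
- **Washer (right part):** x 449 to 698
- **Scene (left part):** ring left edge at 80, bottom at 222; washer x 57 to 263, y 423 to 515

I'll fit circles to these extremes.

```bash
cat >> h.py <<'E'
def proj(g,X,fish):
    c=np.array(X)@np.array(g["R"]).T+np.array(g["t"]); K=g["K"]
    if fish:
        r=np.hypot(c[:,0],c[:,1]); q=c[:,:2]/r[:,None]*np.arctan2(r,c[:,2])[:,None]
    else: q=c[:,:2]/c[:,2:]
    return q*K[0,0]+K[:2,2]
def ext(g,C,r,fish):
    a=np.linspace(0,2*np.pi,721); p=proj(g,np.array(C)+r*np.c_[np.cos(a),np.sin(a),0*a],fish)
    return np.array([p[:,0].min(),p[:,0].max(),p[:,1].min(),p[:,1].max()])
E
python3 - <<'E'
from h import *
from scipy.optimize import least_squares as ls
w,S=load("wrist3"),load("scene3"); nan=np.nan
fx=lambda x:265+(x-350+.5)/3.7-.5
fy=lambda y:195+(y+.5)/3.7-.5
ex=lambda x:180+(x+.5)/1.6-.5
ey=lambda y:100+(y+.5)/1.6-.5
sx=lambda x:304+(x+.5)/10.7-.5
sy=lambda y:187+(y+.5)/10.7-.5
def fit(obs,z,free=False):
    def f(v):
        o=[]
        for g,fish,r,dz,e in obs:
            d=ext(g,[v[0],v[1],(v[2] if free else z)+dz],r,fish)-np.array(e); o+=list(d[~np.isnan(d)])
        return np.array(o)
    s=ls(f,[513,163,z][:3 if free else 2]); print(s.x.round(2),s.fun.round(2))
e_out=(w,True,23,0,[fx(377),fx(767),fy(120),fy(462)]); e_in=(w,True,15.5,0,[fx(440),fx(705),nan,fy(418)])
print("ring wrist"); fit([e_out],144.3);fit([e_out,e_in],144.3);fit([e_out,e_in],144.3,True)
print("ring scene"); fit([(S,False,23,-32,[sx(80),nan,nan,sy(222)])],144.3)
print("washer wrist"); fit([(w,True,25.5,0,[fx(449),fx(698),ey(131),nan])],38)
print("foot wrist"); fit([(w,True,78,0,[ex(88),ex(377),ey(18),nan])],0)
print("washer scene"); fit([(S,False,25.5,0,[sx(57),sx(263),sy(423),sy(515)])],38)
print("washer both"); fit([(S,False,25.5,0,[sx(57),sx(263),sy(423),sy(515)]),(w,True,25.5,0,[fx(449),fx(698),ey(131),nan])],38)
E
```

```text
ring wrist
[512.77 161.15] [-2.7   2.71 -1.54  2.69]
[512.74 161.03] [-2.66  2.79 -1.85  2.47 -1.77  1.64  0.83]
[512.88 163.86 138.89] [-0.18  0.32  0.37  0.36 -0.08 -0.05 -0.77]
ring scene
[515.98 156.24] [0. 0.]
washer wrist
[512.71 167.54] [-0.65  0.65  0.04]
foot wrist
[512.54 168.09] [ 1.79 -1.79 -0.23]
washer scene
[509.29 166.28] [-0.12  0.12 -0.7   0.65]
washer both
[512.52 167.24] [-1.18 -0.97 -1.05  0.28 -0.43  0.89 -0.38]
```

Call:
send_rows --series '[[[0, 0.15, -1], [0, 0, 0]], [[0, 0.15, -1], [0, 0, 0]], [[0, 0.15, -0.7], [0, 0, 0]], [[0, 0, -0.5], [0, 0, 0]], [[0, 0, 0], [0, 0, 0]], [[0, 0, 0], [0, 0, 0]], [[0, 0, 0], [0, 0, 0]]]'

```text
time: 6.35
tcp_pos: [513.0, 169.6, 83.6]
tcp_rot: [-0.689, 0.725, -0.0, 0.0]
force: [-0.6, 0.5, -0.5]
grip_width: 45.8
grip_force: 31.0
```

Run:
```python
from h import *
s=observe(); print({k:np.round(v,3).tolist() for k,v in s.items()})
G={}
for n in ("wrist","scene"):
    g=get_image(n); pickle.dump(g,open(f"pics/{n}4.pkl","wb")); G[n]=g["color"][:,:,::-1]
a,b=G["scene"],G["wrist"]
A=cv2.resize(a[187:243,304:336],None,fx=10.7,fy=10.7,interpolation=cv2.INTER_CUBIC)[:599]
B=cv2.resize(b[195:325,265:385],None,fx=3.7,fy=3.7,interpolation=cv2.INTER_CUBIC)
W=np.zeros((600,800,3),np.uint8); W[:A.shape[0],:A.shape[1]]=A; W[:B.shape[0],350:350+B.shape[1]]=B
cv2.imwrite("pics/g.png",W)
```

```text
{'time': 6.35, 'joint_positions': [0.239, 0.339, 1.934, 0.0, 0.868, -2.852], 'dq': [-0.001, -0.006, -0.0, 0.0, 0.001, -0.001], 'tau': [0.016, -37.116, -21.967, -0.0, 0.01, 0.0], 'tcp_pos': [513.043, 169.624, 83.58], 'tcp_rot': [-0.689, 0.725, -0.0, 0.0], 'force': [-0.639, 0.529, -0.474], 'wrist_torque': [0.006, 0.04, -0.053], 'grip_force': 30.991, 'grip_width': 45.803}
```

View pics/g.png

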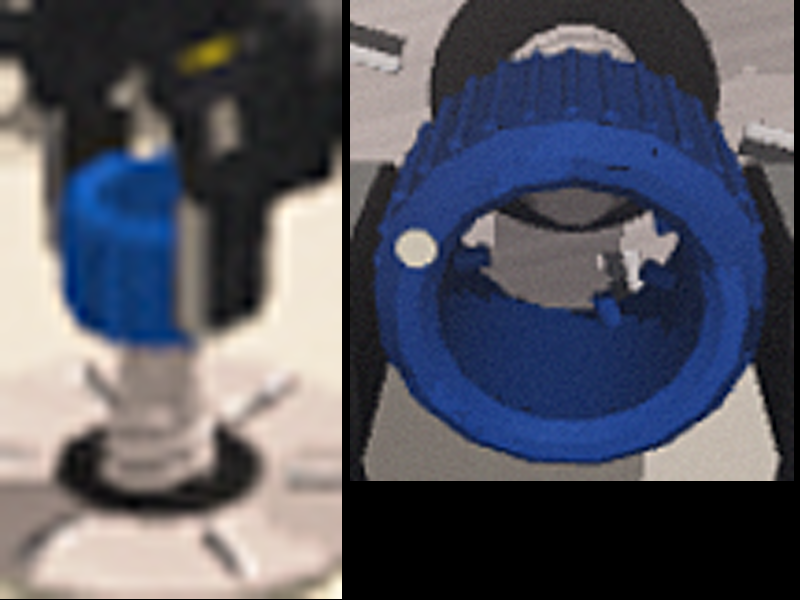

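In the scene crop the ring centre (about 158) now lines up with the stud (158 to 160). In the wrist crop the ring is at 572 and the washer at 575, so it is aligned. I'll lower it and watch the force.

Call:
send_rows --series '[[[0, 0, -0.4], [0, 0, 0]], [[0, 0, -0.4], [0, 0, 0]], [[0, 0, -0.4], [0, 0, 0]], [[0, 0, -0.3], [0, 0, 0]], [[0, 0, 0], [0, 0, 0]]]'

```text
time: 6.95
tcp_pos: [512.0, 169.3, 67.5]
tcp_rot: [-0.689, 0.725, 0.0, -0.001]
force: [0.4, 0.7, -0.2]
grip_width: 45.6
grip_force: 31.0
```

Call:
send_rows --series '[[[0, 0, -0.3], [0, 0, 0]], [[0, 0, -0.3], [0, 0, 0]], [[0, 0, -0.3], [0, 0, 0]], [[0, 0, -0.1], [0, 0, 0]], [[0, 0, 0], [0, 0, 0]]]'

```text
time: 7.45
tcp_pos: [512.4, 169.4, 58.0]
tcp_rot: [-0.689, 0.725, 0.0, -0.0]
force: [0.4, -0.4, -1.3]
grip_width: 45.4
grip_force: 31.0
```

Call:
send_rows --series '[[[0, 0, -0.1], [0, 0, 0]], [[0, 0, -0.1], [0, 0, 0]], [[0, 0, -0.1], [0, 0, 0]], [[0, 0, 0], [0, 0, 0]]]'

```text
time: 7.85
tcp_pos: [512.5, 169.4, 55.1]
tcp_rot: [-0.689, 0.725, 0.0, -0.0]
force: [0.0, 1.0, -1.1]
grip_width: 45.3
grip_force: 31.0
```

Call:
send_rows --series '[[[0, 0, -0.1], [0, 0, 0]], [[0, 0, -0.1], [0, 0, 0]], [[0, 0, 0], [0, 0, 0]]]'

```text
time: 8.15
tcp_pos: [512.6, 169.5, 53.2]
tcp_rot: [-0.689, 0.725, 0.0, -0.0]
force: [-0.1, 0.9, -0.5]
grip_width: 45.6
grip_force: 31.0
```

Call:
send_rows --series '[[[0, 0, -0.1], [0, 0, 0]], [[0, 0, -0.1], [0, 0, 0]], [[0, 0, 0], [0, 0, 0]]]'

```text
time: 8.45
tcp_pos: [513.4, 169.7, 52.7]
tcp_rot: [-0.689, 0.725, -0.0, 0.0]
force: [-1.8, -0.0, 7.8]
grip_width: 45.8
grip_force: 31.7
```

Contact is at TCP z ≈ 52.7, so the underside is about 50 mm up, as expected. The ring sits a few mm off the tool axis along the pads. Before turning, I'll let it rest on the stud and regrip 90° round, which locates its axis in the other direction and centres the tool.

Call:
send_rows --series '[[[0, 0, 0.05], [0, 0, 0]], [[0, 0, 0], [0, 0, 0]], [[0, 0, 0], [0, 0, 0]], [[0, 0, 0], [0, 0, 0]], [[0, 0, 0], [0, 0, 0]]]' --jaw -1

```text
time: 8.95
tcp_pos: [512.5, 169.5, 51.5]
tcp_rot: [-0.689, 0.725, 0.0, -0.0]
force: [-1.0, 0.5, -0.6]
grip_width: 85.5
grip_force: 0.0
```

Call:
send_rows --series '[[[0, -0.1, 0], [0, 0, -0.14]], [[0, -0.1, 0], [0, 0, -0.14]], [[0, -0.1, 0], [0, 0, -0.14]], [[0, 0, 0], [0, 0, -0.14]], [[0, 0, 0], [0, 0, -0.14]], [[0, 0, 0], [0, 0, -0.14]], [[0, 0, 0], [0, 0, -0.14]], [[0, 0, 0], [0, 0, -0.14]], [[0, 0, 0], [0, 0, -0.14]], [[0, 0, 0], [0, 0, -0.14]], [[0, 0, 0], [0, 0, -0.14]]]'

```text
time: 10.05
tcp_pos: [512.6, 166.5, 51.6]
tcp_rot: [0.013, 1.0, -0.0, -0.0]
force: [0.5, 0.2, -0.3]
grip_width: 85.2
grip_force: 0.0
```

Call:
send_rows --series '[[[0, 0, 0], [0, 0, 0]], [[0, 0, 0], [0, 0, 0]], [[0, 0, 0], [0, 0, 0]], [[0, 0, 0], [0, 0, 0]], [[0, 0, 0], [0, 0, 0]], [[0, 0, 0], [0, 0, 0]], [[0, 0, 0], [0, 0, 0]]]' --jaw 1

```text
time: 10.75
tcp_pos: [512.9, 166.7, 52.0]
tcp_rot: [0.01, 1.0, 0.0, 0.0]
force: [0.4, 1.1, 1.7]
grip_width: 45.1
grip_force: 30.6
```

```bash
cat > o.py <<'E'
from h import *
s=observe(); print({k:np.round(s[k],2).tolist() for k in ("time","joint_positions","tcp_pos","tcp_rot","force","wrist_torque","grip_width","grip_force")})
E
python3 o.py
```

```text
{'time': 10.75, 'joint_positions': [0.23, 0.39, 1.95, 0.0, 0.81, -1.32], 'tcp_pos': [512.86, 166.74, 51.96], 'tcp_rot': [0.01, 1.0, 0.0, 0.0], 'force': [0.36, 1.1, 1.74], 'wrist_torque': [0.32, 0.01, -0.03], 'grip_width': 45.14, 'grip_force': 30.56}
```

Call:
send_rows --series '[[[0, 0, -0.07], [0, 0, -0.1]], [[0, 0, -0.03], [0, 0, -0.12]], [[0, 0, -0.03], [0, 0, -0.12]], [[0, 0, -0.03], [0, 0, -0.12]], [[0, 0, -0.03], [0, 0, -0.12]]]'

```text
time: 11.25
tcp_pos: [512.6, 166.7, 50.3]
tcp_rot: [0.298, 0.955, 0.0, -0.0]
force: [-1.2, 1.0, 3.0]
grip_width: 45.0
grip_force: 30.8
```

```bash
python3 o.py
```

```text
{'time': 11.25, 'joint_positions': [0.23, 0.39, 1.95, 0.0, 0.8, -0.73], 'tcp_pos': [512.63, 166.67, 50.31], 'tcp_rot': [0.3, 0.95, 0.0, -0.0], 'force': [-1.25, 0.96, 3.04], 'wrist_torque': [0.25, 0.19, -0.01], 'grip_width': 45.05, 'grip_force': 30.8}
```

Call:
send_rows --series '[[[0, 0, -0.03], [0, 0, -0.12]], [[0, 0, -0.03], [0, 0, -0.12]], [[0, 0, -0.03], [0, 0, -0.12]], [[0, 0, -0.03], [0, 0, -0.12]], [[0, 0, -0.03], [0, 0, -0.12]], [[0, 0, -0.03], [0, 0, -0.12]], [[0, 0, -0.03], [0, 0, -0.12]], [[0, 0, -0.03], [0, 0, -0.12]]]'

```text
time: 12.05
tcp_pos: [512.7, 166.8, 48.0]
tcp_rot: [0.705, 0.709, 0.0, -0.0]
force: [-2.3, 1.8, 5.2]
grip_width: 44.9
grip_force: 30.9
```

```bash
python3 o.py
```

```text
{'time': 12.05, 'joint_positions': [0.23, 0.4, 1.95, 0.0, 0.8, 0.23], 'tcp_pos': [512.65, 166.76, 48.01], 'tcp_rot': [0.7, 0.71, 0.0, -0.0], 'force': [-2.32, 1.84, 5.21], 'wrist_torque': [0.26, 0.26, -0.0], 'grip_width': 44.94, 'grip_force': 30.92}
```

Call:
send_rows --series '[[[-0.02, 0.02, -0.03], [0, 0, -0.12]], [[0, 0, -0.03], [0, 0, -0.12]], [[0, 0, -0.03], [0, 0, -0.12]], [[0, 0, -0.02], [0, 0, -0.12]]]'

```text
time: 12.45
tcp_pos: [513.2, 166.6, 47.1]
tcp_rot: [0.853, 0.522, 0.0, 0.0]
force: [-0.2, -0.5, 2.6]
grip_width: 45.4
grip_force: 30.8
```

```bash
python3 o.py
```

```text
{'time': 12.45, 'joint_positions': [0.23, 0.4, 1.95, -0.0, 0.8, 0.71], 'tcp_pos': [513.16, 166.57, 47.05], 'tcp_rot': [0.85, 0.52, 0.0, 0.0], 'force': [-0.2, -0.46, 2.56], 'wrist_torque': [0.04, 0.08, -0.02], 'grip_width': 45.42, 'grip_force': 30.75}
```

Call:
send_rows --series '[[[0, 0, 0.05], [0, 0, 0]], [[0, 0, 0], [0, 0, 0]], [[0, 0, 0], [0, 0, 0]], [[0, 0, 0], [0, 0, 0]], [[0, 0, 0], [0, 0, 0]]]' --jaw -1

```text
time: 12.95
tcp_pos: [512.3, 166.6, 46.7]
tcp_rot: [0.852, 0.524, -0.0, -0.0]
force: [0.3, -0.0, 0.5]
grip_width: 85.5
grip_force: 0.0
```

Call:
send_rows --series '[[[0, 0, 0], [0, 0, 0.14]], [[0, 0, 0], [0, 0, 0.14]], [[0, 0, 0], [0, 0, 0.14]], [[0, 0, 0], [0, 0, 0.14]], [[0, 0, 0], [0, 0, 0.14]], [[0, 0, 0], [0, 0, 0.14]], [[0, 0, 0], [0, 0, 0.14]], [[0, 0, 0], [0, 0, 0.14]], [[0, 0, 0], [0, 0, 0.14]], [[0, 0, 0], [0, 0, 0.14]], [[0, 0, 0], [0, 0, 0.14]]]'

```text
time: 14.05
tcp_pos: [512.4, 166.7, 46.8]
tcp_rot: [0.244, 0.97, -0.0, -0.0]
force: [0.1, -0.2, -0.4]
grip_width: 85.6
grip_force: 0.0
```

Call:
send_rows --series '[[[0, 0, 0], [0, 0, 0.14]], [[0, 0, 0], [0, 0, 0.14]], [[0, 0, 0], [0, 0, 0.14]], [[0, 0, 0], [0, 0, 0.14]], [[0, 0, 0], [0, 0, 0.14]], [[0, 0, 0], [0, 0, 0.14]], [[0, 0, 0], [0, 0, 0.14]], [[0, 0, 0], [0, 0, 0.14]], [[0, 0, 0], [0, 0, 0.14]], [[0, 0, 0], [0, 0, 0.14]], [[0, 0, 0], [0, 0, 0.14]], [[0, 0, 0], [0, 0, 0]]]'

```text
time: 15.25
tcp_pos: [512.4, 166.7, 46.8]
tcp_rot: [-0.497, 0.868, -0.0, -0.0]
force: [0.3, -0.4, 0.3]
grip_width: 85.6
grip_force: 0.0
```

Call:
send_rows --series '[[[0, 0, 0], [0, 0, 0]], [[0, 0, 0], [0, 0, 0]], [[0, 0, 0], [0, 0, 0]], [[0, 0, 0], [0, 0, 0]], [[0, 0, 0], [0, 0, 0]], [[0, 0, 0], [0, 0, 0]], [[0, 0, 0], [0, 0, 0]]]' --jaw 1

```text
time: 15.95
tcp_pos: [512.5, 166.7, 47.1]
tcp_rot: [-0.497, 0.868, -0.0, 0.0]
force: [-1.3, 0.0, 2.8]
grip_width: 45.2
grip_force: 30.6
```

```bash
python3 o.py
```

```text
{'time': 15.95, 'joint_positions': [0.23, 0.4, 1.95, -0.0, 0.8, -2.38], 'tcp_pos': [512.51, 166.7, 47.07], 'tcp_rot': [-0.5, 0.87, -0.0, 0.0], 'force': [-1.35, 0.01, 2.79], 'wrist_torque': [-0.08, 0.1, -0.0], 'grip_width': 45.21, 'grip_force': 30.57}
```

Call:
send_rows --series '[[[0, 0, -0.05], [0, 0, -0.12]], [[0, 0, -0.03], [0, 0, -0.12]], [[0, 0, -0.03], [0, 0, -0.12]], [[0, 0, -0.03], [0, 0, -0.12]], [[0, 0, -0.03], [0, 0, -0.12]], [[0, 0, -0.03], [0, 0, -0.12]], [[0, 0, -0.03], [0, 0, -0.12]], [[0, 0, -0.03], [0, 0, -0.12]], [[0, 0, -0.03], [0, 0, -0.12]]]'

```text
time: 16.85
tcp_pos: [513.1, 167.1, 45.2]
tcp_rot: [0.022, 1.0, 0.0, 0.001]
force: [-2.8, 0.9, 8.9]
grip_width: 45.6
grip_force: 31.1
```

```bash
python3 o.py
```

```text
{'time': 16.85, 'joint_positions': [0.23, 0.4, 1.95, 0.0, 0.79, -1.29], 'tcp_pos': [513.13, 167.15, 45.17], 'tcp_rot': [0.02, 1.0, 0.0, 0.0], 'force': [-2.81, 0.94, 8.93], 'wrist_torque': [-0.07, 0.34, 0.12], 'grip_width': 45.55, 'grip_force': 31.11}
```

Force (8.9 N) and torque (0.12 N m) rose together. I'll ease the push and take small turns, to separate disc contact from thread friction.

Call:
send_rows --series '[[[-0.03, 0.01, 0.05], [0, 0, -0.03]], [[0, 0, 0.0], [0, 0, -0.03]]]'

```text
time: 17.05
tcp_pos: [512.9, 167.1, 45.2]
tcp_rot: [0.05, 0.999, 0.0, 0.001]
force: [-0.9, 1.3, 5.6]
grip_width: 45.6
grip_force: 30.8
```

```bash
python3 o.py
```

```text
{'time': 17.05, 'joint_positions': [0.23, 0.4, 1.95, -0.0, 0.79, -1.24], 'tcp_pos': [512.93, 167.13, 45.23], 'tcp_rot': [0.05, 1.0, 0.0, 0.0], 'force': [-0.91, 1.29, 5.58], 'wrist_torque': [-0.12, 0.12, 0.19], 'grip_width': 45.55, 'grip_force': 30.85}
```

Call:
send_rows --series '[[[0, 0, 0.03], [0, 0, -0.03]], [[0, 0, 0.0], [0, 0, -0.03]]]'

```text
time: 17.25
tcp_pos: [512.7, 167.0, 45.2]
tcp_rot: [0.081, 0.997, 0.0, 0.001]
force: [-0.4, 0.2, 4.7]
grip_width: 45.3
grip_force: 30.8
```

```bash
python3 o.py
```

```text
{'time': 17.25, 'joint_positions': [0.23, 0.4, 1.95, -0.0, 0.79, -1.18], 'tcp_pos': [512.71, 167.01, 45.15], 'tcp_rot': [0.08, 1.0, 0.0, 0.0], 'force': [-0.35, 0.17, 4.72], 'wrist_torque': [-0.07, 0.03, 0.12], 'grip_width': 45.31, 'grip_force': 30.76}
```

Call:
send_rows --series '[[[0, 0, -0.01], [0, 0, -0.05]], [[0, 0, -0.01], [0, 0, -0.05]]]'

```text
time: 17.45
tcp_pos: [512.5, 166.9, 44.9]
tcp_rot: [0.131, 0.991, 0.0, 0.0]
force: [-0.9, 1.3, 4.7]
grip_width: 45.3
grip_force: 30.8
```

```bash
python3 o.py
```

```text
{'time': 17.45, 'joint_positions': [0.23, 0.4, 1.95, -0.0, 0.79, -1.07], 'tcp_pos': [512.53, 166.93, 44.88], 'tcp_rot': [0.13, 0.99, 0.0, 0.0], 'force': [-0.85, 1.28, 4.72], 'wrist_torque': [-0.09, 0.11, 0.17], 'grip_width': 45.29, 'grip_force': 30.83}
```

Call:
send_rows --series '[[[0, 0, -0.01], [0, 0, -0.05]], [[0, 0, -0.01], [0, 0, -0.05]]]'

```text
time: 17.65
tcp_pos: [512.4, 166.9, 44.6]
tcp_rot: [0.18, 0.984, 0.0, 0.0]
force: [-2.0, 1.0, 5.0]
grip_width: 45.1
grip_force: 30.8
```

```bash
python3 o.py
```

```text
{'time': 17.65, 'joint_positions': [0.23, 0.4, 1.95, -0.0, 0.79, -0.97], 'tcp_pos': [512.41, 166.91, 44.61], 'tcp_rot': [0.18, 0.98, 0.0, 0.0], 'force': [-2.05, 0.98, 5.05], 'wrist_torque': [-0.06, 0.15, 0.18], 'grip_width': 45.08, 'grip_force': 30.82}
```

Call:
send_rows --series '[[[0, 0, -0.01], [0, 0, -0.05]], [[0, 0, -0.01], [0, 0, -0.05]]]'

```text
time: 17.85
tcp_pos: [512.3, 166.9, 44.4]
tcp_rot: [0.229, 0.973, 0.0, 0.0]
force: [-0.3, 0.9, 6.1]
grip_width: 45.2
grip_force: 30.9
```

```bash
python3 o.py
```

```text
{'time': 17.85, 'joint_positions': [0.23, 0.4, 1.95, -0.0, 0.79, -0.87], 'tcp_pos': [512.32, 166.89, 44.44], 'tcp_rot': [0.23, 0.97, 0.0, 0.0], 'force': [-0.33, 0.91, 6.11], 'wrist_torque': [-0.11, 0.24, 0.14], 'grip_width': 45.23, 'grip_force': 30.88}
```

Call:
send_rows --series '[[[0, 0, -0.01], [0, 0, -0.05]], [[0, 0, -0.01], [0, 0, -0.05]]]'

```text
time: 18.05
tcp_pos: [512.2, 166.9, 44.2]
tcp_rot: [0.277, 0.961, -0.0, -0.0]
force: [-0.3, 1.4, 5.3]
grip_width: 45.3
grip_force: 30.9
```

```bash
python3 o.py
```

```text
{'time': 18.05, 'joint_positions': [0.23, 0.4, 1.95, 0.0, 0.79, -0.77], 'tcp_pos': [512.18, 166.92, 44.23], 'tcp_rot': [0.28, 0.96, -0.0, -0.0], 'force': [-0.3, 1.41, 5.31], 'wrist_torque': [-0.04, 0.2, 0.23], 'grip_width': 45.29, 'grip_force': 30.88}
```

Torque has risen from 0 to about 0.2 N m. The z, force and torque records put the start of disc contact at q6 between -1.5 and -1.2, with q6 now at -0.77. The target of onset plus 1.05 rad is therefore q6 ≈ -0.33, so about 0.44 rad remains.

Call:
send_rows --series '[[[0, 0, -0.01], [0, 0, -0.05]], [[0, 0, -0.01], [0, 0, -0.05]]]'

```text
time: 18.25
tcp_pos: [512.0, 167.0, 43.9]
tcp_rot: [0.325, 0.946, -0.0, -0.0]
force: [-1.2, 1.3, 5.6]
grip_width: 45.8
grip_force: 30.9
```

```bash
python3 o.py
```

```text
{'time': 18.25, 'joint_positions': [0.23, 0.4, 1.95, 0.0, 0.79, -0.67], 'tcp_pos': [512.03, 166.96, 43.91], 'tcp_rot': [0.33, 0.95, -0.0, -0.0], 'force': [-1.24, 1.32, 5.65], 'wrist_torque': [-0.06, 0.3, 0.22], 'grip_width': 45.78, 'grip_force': 30.86}
```

Call:
send_rows --series '[[[0, 0, -0.01], [0, 0, -0.05]], [[0, 0, -0.01], [0, 0, -0.05]]]'

```text
time: 18.45
tcp_pos: [512.0, 167.0, 43.7]
tcp_rot: [0.372, 0.928, -0.0, -0.0]
force: [-2.0, 1.0, 5.1]
grip_width: 45.2
grip_force: 30.9
```

```bash
python3 o.py
```

```text
{'time': 18.45, 'joint_positions': [0.23, 0.4, 1.95, 0.0, 0.79, -0.57], 'tcp_pos': [511.97, 166.99, 43.69], 'tcp_rot': [0.37, 0.93, -0.0, -0.0], 'force': [-1.96, 0.99, 5.13], 'wrist_torque': [0.07, 0.35, 0.25], 'grip_width': 45.2, 'grip_force': 30.88}
```

Call:
send_rows --series '[[[0, 0, -0.01], [0, 0, -0.05]], [[0, 0, -0.01], [0, 0, -0.05]]]'

```text
time: 18.65
tcp_pos: [511.9, 167.0, 43.5]
tcp_rot: [0.418, 0.908, -0.0, -0.0]
force: [-1.7, 1.0, 5.5]
grip_width: 45.3
grip_force: 30.9
```

```bash
python3 o.py
```

```text
{'time': 18.65, 'joint_positions': [0.23, 0.4, 1.95, 0.0, 0.79, -0.47], 'tcp_pos': [511.9, 167.02, 43.54], 'tcp_rot': [0.42, 0.91, -0.0, -0.0], 'force': [-1.65, 0.96, 5.54], 'wrist_torque': [0.06, 0.41, 0.21], 'grip_width': 45.33, 'grip_force': 30.93}
```

Call:
send_rows --series '[[[0, 0, -0.01], [0, 0, -0.05]], [[0, 0, -0.01], [0, 0, -0.05]]]'

```text
time: 18.85
tcp_pos: [511.8, 167.1, 43.3]
tcp_rot: [0.463, 0.886, -0.0, -0.0]
force: [-2.8, 2.5, 5.5]
grip_width: 45.1
grip_force: 30.9
```

```bash
python3 o.py
```

```text
{'time': 18.85, 'joint_positions': [0.23, 0.4, 1.95, 0.0, 0.79, -0.37], 'tcp_pos': [511.83, 167.13, 43.26], 'tcp_rot': [0.46, 0.89, -0.0, -0.0], 'force': [-2.76, 2.45, 5.49], 'wrist_torque': [0.11, 0.44, 0.3], 'grip_width': 45.13, 'grip_force': 30.9}
```

Call:
send_rows --series '[[[0, 0, -0.01], [0, 0, -0.05]], [[0, 0, -0.01], [0, 0, -0.05]]]'

```text
time: 19.05
tcp_pos: [511.7, 167.2, 43.0]
tcp_rot: [0.507, 0.862, -0.0, -0.001]
force: [-1.1, 1.9, 4.6]
grip_width: 45.5
grip_force: 30.9
```

```bash
python3 o.py
```

```text
{'time': 19.05, 'joint_positions': [0.23, 0.4, 1.95, 0.0, 0.79, -0.27], 'tcp_pos': [511.75, 167.16, 42.97], 'tcp_rot': [0.51, 0.86, -0.0, -0.0], 'force': [-1.05, 1.88, 4.6], 'wrist_torque': [0.18, 0.43, 0.27], 'grip_width': 45.48, 'grip_force': 30.87}
```

Torque is now about 0.28 N m, roughly 2.3 times its value at contact, which matches one sixth of a turn past onset. I'll release and retreat upward.

Call:
send_rows --series '[[[0, 0, 0.04], [0, 0, 0]], [[0, 0, 0], [0, 0, 0]], [[0, 0, 0], [0, 0, 0]], [[0, 0, 0], [0, 0, 0]], [[0, 0, 0], [0, 0, 0]], [[0, 0, 0], [0, 0, 0]]]' --jaw -1

```text
time: 19.65
tcp_pos: [512.1, 166.7, 43.3]
tcp_rot: [0.505, 0.863, -0.0, -0.0]
force: [-0.1, -0.2, -0.9]
grip_width: 85.3
grip_force: 0.0
```

Call:
send_rows --series '[[[0, 0, 0.5], [0, 0, 0]], [[0, 0, 1], [0, 0, 0]], [[0, 0, 2], [0, 0, 0]], [[0, 0, 2.5], [0, 0, 0]], [[0, 0, 2.5], [0, 0, 0]], [[0, 0, 2.5], [0, 0, 0]], [[0, 0, 1.5], [0, 0, 0]], [[0, 0, 0.5], [0, 0, 0]], [[0, 0, 0], [0, 0, 0]], [[0, 0, 0], [0, 0, 0]]]'

```text
time: 20.65
tcp_pos: [511.5, 166.6, 172.8]
tcp_rot: [0.505, 0.863, -0.0, -0.0]
force: [0.2, 0.1, -0.2]
grip_width: 85.4
grip_force: 0.0
```

```bash
python3 o.py
python3 - <<'E'
from h import *
a=get_image("scene")["color"][:,:,::-1]; b=get_image("wrist")["color"][:,:,::-1]
A=cv2.resize(a[190:250,280:360],(400,300),interpolation=cv2.INTER_CUBIC); B=cv2.resize(b,(400,250))
W=np.zeros((300,800,3),np.uint8); W[:,:400]=A; W[:250,400:]=B
cv2.imwrite("pics/k.png",W)
E
```

```text
{'time': 20.65, 'joint_positions': [0.23, 0.21, 1.89, -0.0, 1.05, -0.28], 'tcp_pos': [511.52, 166.64, 172.8], 'tcp_rot': [0.51, 0.86, -0.0, -0.0], 'force': [0.24, 0.15, -0.17], 'wrist_torque': [-0.01, 0.02, 0.01], 'grip_width': 85.35, 'grip_force': 0.0}
```

View pics/k.png

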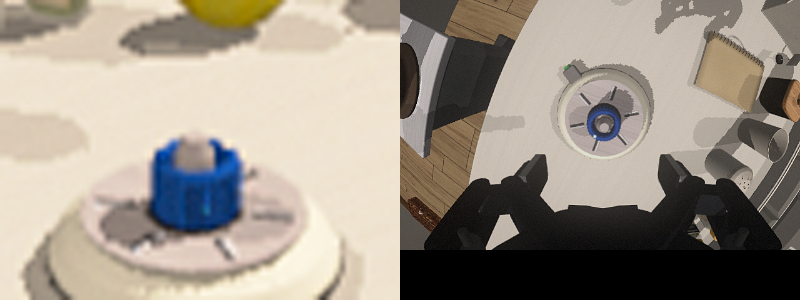

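The ring sits upright on the washer, seen at (197,185) in the scene crop and (604,122) in the wrist view. The stud tip shows through its middle, the gripper is clear and open, and nothing else has been disturbed.

```bash
python3 -c "
from workcell import hand_in; print(hand_in())"
```

```text
the job is handed in; nothing more can be done
None
```

The lock ring is screwed onto the stud and released, tightened about a sixth of a turn past where I judged it met the disc (good to roughly ±0.2 rad); the lemon, tomato and mug were left alone, and the job is handed in at about 21 s.

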